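# Fold down the height gauge on the decorating stand

## Task

Fold down the telescoping height gauge beside the decorating wheel: push the thin inner tube fully home first, then turn the hexagonal collar anticlockwise (seen from above) to its stop, so that the pointer swings off the wheel and the collar unlocks, and push the middle tube fully home too. Last, give the wheel a brisk spin by hand and let go, to check that it coasts freely. Leave the things around the stand where they are.

Things in the scene. Friction and masses are not known exactly. Their poses are not given: they have to be found in the camera images.
- head_top (a point): Centre of the flat top of the gauge's head: a dark steel cylinder 34 mm across, 20 mm tall, on the 24 mm thick inner tube. Pressing straight down here (about 5 N) slides the inner tube into the middle one; it stays where it is left. Home, the head's underside rests on the collar. Heights over the table: 257 to 277 mm at the start, 217 mm with the inner tube home, 157 mm with both home.
- collar (a point): Centre (half-way up) of the dark steel hexagonal collar on top of the middle tube: 50 mm across flats, 58 mm across corners, 22 mm tall, on the post's axis; 186 mm over the table with the middle tube up, 126 mm home. z is up, flats face +x and -x (others 60 degrees round), the pointer points to -y and turns with it. There is room for a gripper round it only once the inner tube is home.
- post_rim (a point): Centre of the top rim of the slotted outer tube (44 mm outside diameter), fixed on the stand, 115 mm over the table. The collar's underside rests on it when the middle tube is home. Its x and y axes are those of the stand: the wheel lies 200 mm away along its -y.
- inner_tube (a joint): How far the inner tube is pushed into the middle one, m: 0 is fully drawn out, 0.060 is fully home. Starts at 0 to 0.020.
- gauge_turn (a joint): Angle of collar, middle tube, head and pointer together, rad: at 0 the pointer is over the wheel; grows anticlockwise seen from above, stop at 1.05. Starts at 0 to 0.25. Friction 0.06 N m, stays where it is left. Below about 0.8 two brass studs on the middle tube stand on the outer tube's rim and lock it up; at the stop they are over the slots.
- middle_tube (a joint): How far the middle tube is pushed into the outer one, m: 0 is up (at the start, locked), 0.060 is fully home. Unlocked, it takes about 6 N downwards at the collar or the head, and stays where it is left.
- wheel (a joint): Angle of the aluminium banding wheel, rad, anticlockwise seen from above; turns endlessly on its bearing (inertia about 0.005 kg m2) and coasts for some seconds after a push. Any start angle.
- wheel_centre (a point): Centre of the top face of the wheel: a round flat disc 190 mm across and 18 mm thick, face 110 mm over the table, vertical axis.
- pin_a (a point): Centre of the top of one of the wheel's two steel bat pins: 10 mm thick, standing 12 mm up from the wheel's face, 75 mm from the wheel's centre. Handy for pushing the wheel round.
- pin_b (a point): The same for the other bat pin, opposite the first.
- glaze_jar: Small closed glaze jar, 34 mm across, 55 mm tall, standing on the stand's base plate; origin under its centre.
- brush: Flat brush 200 mm long, lying on the table on the robot's side of the stand; origin under its middle.
- rib: Wooden rib about 90 by 80 mm and 7 mm thick, lying on the table beyond the stand; origin under its round part.
- bowl: Bisque bowl 120 mm across, 55 mm tall; origin under its centre.
- mug: Bisque mug 80 mm across, 85 mm tall; origin under its centre.
- plaster_block: Plaster block 100 by 70 by 50 mm; origin under its centre.
- cutter: Steel ring cutter 70 mm across, 25 mm tall; origin under its centre.
- pointer_tip (a point): Tip of the thin steel pointer (5 mm rod) that sticks out sideways from the head, 9 mm below its top, and bends down at its end; the tip is 130 mm from the post's axis and 32 mm below the head's top.

How it is judged (in metres and radians):
On the way, in this order (a step that is already met when the one before it is completed fails the run):
1. the inner tube is fully home (within 3 mm) while the middle tube still stands up (lowered less than 12 mm) (value of joint inner_tube above 0.057 m and value of joint middle_tube below 0.012 m), for 0.1 s.
2. the pointer is swung off the wheel to the collar's stop and the middle tube is fully home too (within 3 mm) (value of joint each of inner_tube, middle_tube above 0.057 m and value of joint gauge_turn above 0.75 rad), for 0.2 s.
3. the wheel coasts by itself, untouched, for half a second at more than 0.5 rad/s ((velocity of joint wheel above 0.5 rad/s or velocity of joint wheel below -0.5 rad/s) and contact force between each of the arm, the fingers and wheel below 0.1 N), for 0.5 s.
At the end, for the whole second after the job is handed in: Both tubes are fully home (each within 3 mm of its stop) with the pointer swung off the wheel (collar turned more than 0.75 rad); the wheel may still be coasting (all of step 2); the robot touches nothing.
It fails at once if the middle tube is lowered (more than 8 mm) before the inner one is home (value of joint middle_tube above 0.008 m and value of joint inner_tube below 0.052 m).
It fails at once if a thing beside the stand is shifted by more than 30 mm (distance of any of glaze_jar, brush, rib, bowl, mug, plaster_block, cutter from where it was at the start of the episode above 0.03 m).
It also fails if it takes over 61 s, if anything falls off the work surface, if the arm or the gripper's body presses on something with over 40 N, if the wrist force passes 120 N, or if a joint passes its speed limit or range.

## Robot

A 7-joint arm with a two-finger parallel gripper is mounted at the origin on the work surface. World frame = base frame: x ahead of the robot, y to its left, z up, the work surface at z = 0. Lengths are in mm, angles in rad, forces in N, time in s.
With the tool pointing down it reaches from about 400 to 900 mm from the base axis. Payload 5.6 kg.
Tool frame: the origin (TCP) lies at the centre of the arm's flange, where the gripper is bolted on; the fingertips stand 190 mm ahead of it and the grasp point (between the pads) lies 171 mm ahead of it; z points along the fingers, y is the line along which they close (so a half turn about z gives the same grasp; the last joint's range is limited). The gripper opens to 92 mm and grips with 3 to 60 N. Pads are 20 mm wide; open, the fingers measure 128 mm over their backs; the gripper's body (75 mm by 189 mm) begins 69 mm behind the grasp point.
Start: joints at [-1.267, 0.468, -0.012, 1.603, 0.006, 1.071, -0.056], TCP at [220.961, 611.292, 404.692] pointing down, gripper open.
Joint ranges: [-2.53, 2.53], [-0.31, 2.02], [-1.57, 1.55], [0.28, 2.44], [-1.29, 4.43], [0.15, 1.84], [-2.92, 2.92]. Speed limits (rad/s): [2.57, 2.57, 3.14, 3.14, 3.14, 3.14, 3.14].

## Interface

Orientations are given as a unit quaternion [x, y, z, w].
In Python, from station import env gives the robot as it stands.
- The arm moves only by the tool send_rows, never from a script. Its argument "commands" is a list of rows, each a list of 5 numbers: the shift along the tool's x, y, z in m, then the turn about the tool's z in rad, then the opening, from 0 (shut) to 1 (fully open). In form: [[dx, dy, dz, spin, fingers], ...]. A call has 1 to 20 rows; each row is the pose to reach, as a shift and turn from the pose commanded when the call began, along the tool's axes at that moment; what a row does not reach only later rows make up. A row lasts 1/12 s, in which the tool goes at most 41.7 mm and 7.16 degrees, less where a joint would pass 70% of its speed; a pose out of reach is approached as far as the arm can. A call with a gripper value outside its range is refused whole. The fingers move at their own pace and stop on an object; "squeeze" is the grip in N (left out, the last holds). Time passes only in rows, so rows that repeat a pose let the fingers close. It gives the time, the measured TCP pose, the force, the opening and the grip force at its end, in the units of the state.
- env.read_state(): the state, without advancing time (a new reading comes with each control period).
- env.camera(name): name is "side" or "top"; returns a dict with "img" (384x512x3 uint8, blue, green, red), "fx", "fy", "cx", "cy" (pixels), "distortion" ([k1, k2, p1, p2, k3] as OpenCV has them; the pictures are not rectified), "rvec" (rotation vector, rad) and "tvec" (3), from world to camera coordinates, as OpenCV has them. Camera axes: x right, y down, z forward; pixel columns grow to the right and rows downward; lengths in mm; the calibration is good to about 2 mm. A picture is of the moment at which its call begins. There is no depth.
- env.close_job(): hands the job in; it is judged then, once.
The state is a dict: "time": time; "joints": joint angles; "joint_velocities": joint speeds; "tau": joint torques, N m; "position": TCP position; "tcp_rot": TCP orientation; "force": force on the tool from outside, world axes, zero at the start; "wrist_torque": the same for the moment, N m; "gripper_width": opening from 0.0 (shut) to 1.0 (fully open); "gripper_force": force on a finger pad.
Only numpy, scipy, OpenCV 4.12 (cv2) and the standard library are available. Lean on these libraries where they do the work, as an engineer would, in place of code of your own. Each camera call takes 0.05 s, during which the arm holds its last target. There are 200 camera calls.

## Working session

There is one attempt and no reset: what is moved stays moved. The work goes in short steps, Python scripts to look and compute and a tool call to move; the robot and the scene stay as the last step left them, time stands still between calls to the robot, and variables do not carry over. Pictures are saved under pics/ and viewed, at most 10 in all, crops included, and the job is handed in when it is done.

Besides the shell and the picture viewer there is one more tool, called by a JSON object that holds its "api" and its "payload". send_rows: Moves the arm, as the interface text tells. Its arguments: {"type":"object","properties":{"commands":{"type":"array","items":{"type":"array","items":{"type":"number"}}},"squeeze":{"type":"number"}},"required":["commands"]}

```bash
mkdir -p pics; cat > h.py <<'E'
import cv2,numpy as np
from station import env
def cam(n):
    c=env.camera(n);c['K']=np.array([[c['fx'],0,c['cx']],[0,c['fy'],c['cy']],[0,0,1.]]);c['D']=np.array(c['distortion'],float)
    c['R']=cv2.Rodrigues(np.array(c['rvec'],float))[0];c['t']=np.array(c['tvec'],float).ravel();return c
def ray(c,u,v):
    p=cv2.undistortPoints(np.array([[[u,v]]],float),c['K'],c['D']).ravel()
    return -c['R'].T@c['t'], c['R'].T@np.array([p[0],p[1],1.])
def atz(c,u,v,z):
    o,d=ray(c,u,v);return o+d*(z-o[2])/d[2]
def proj(c,P):
    return cv2.projectPoints(np.array(P,float).reshape(-1,1,3),c['R'] @ np.eye(3) if 0 else np.array(c['rvec'],float),c['t'],c['K'],c['D'])[0].reshape(-1,2)
E
python3 - <<'E'
from h import *
for n in('side','top'):
    c=cam(n);cv2.imwrite(f'pics/{n}0.png',cv2.resize(c['img'],(800,600),interpolation=cv2.INTER_CUBIC))
    print(n,-c['R'].T@c['t'],c['R'][2])
s=env.read_state();print(s['position'],s['tcp_rot'],s['force'])
E
```

```text
side [ 403.41105546 1249.26473227 1209.76592245] [ 0.08438824 -0.77289465 -0.62889784]
top [ 322.56910989   -8.19763141 1652.459194  ] [ 0.15644115 -0.0096956  -0.98763969]
[220.89351105 611.06743731 403.8327732 ] [ 1.72541666e-01  9.85001887e-01 -8.07622797e-04 -6.36470626e-05] [-0.63372778 -0.59386081  0.40328188]
```

View pics/side0.png

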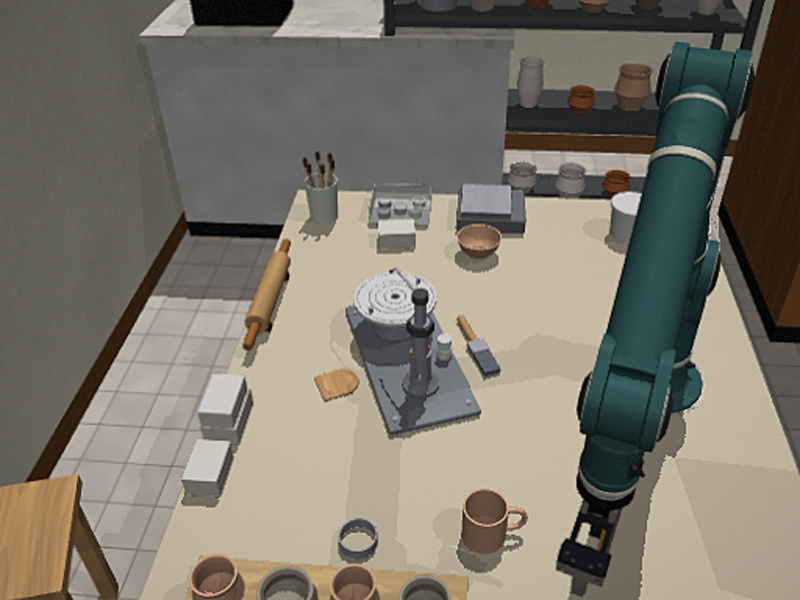

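View pics/top0.png

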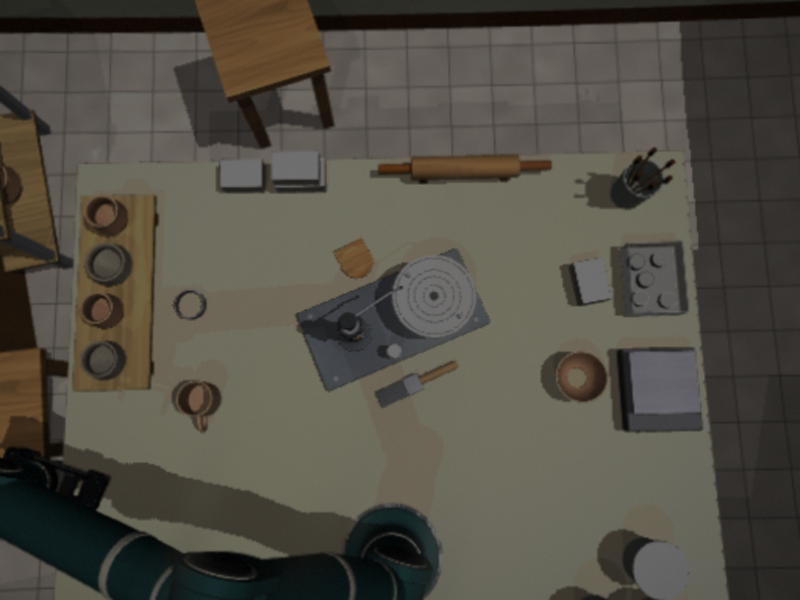

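The side view shows the gauge head at about (419,296), the collar at (420,328) and the wheel at (395,297). In the top view the head is at (348,321), the wheel at (433,296), the jar at (393,352) and the brush at (417,384). I'll crop in for better pixel positions.

```bash
python3 - <<'E'
from h import *
a=cam('side')['img'][165:280,215:315];b=cam('top')['img'][150:265,185:320]
b=cv2.convertScaleAbs(b,alpha=1.8)
a=cv2.resize(a,None,fx=3.9,fy=5.2*.75,interpolation=cv2.INTER_CUBIC);b=cv2.resize(b,None,fx=3,fy=3,interpolation=cv2.INTER_CUBIC)
o=np.zeros((450,800,3),np.uint8);o[:a.shape[0],:a.shape[1]]=a;o[:b.shape[0],395:395+b.shape[1]]=b[:,:405];cv2.imwrite('pics/crop0.png',o);print(a.shape,b.shape)
E
```

```text
(449, 390, 3) (345, 405, 3)
```

View pics/crop0.png

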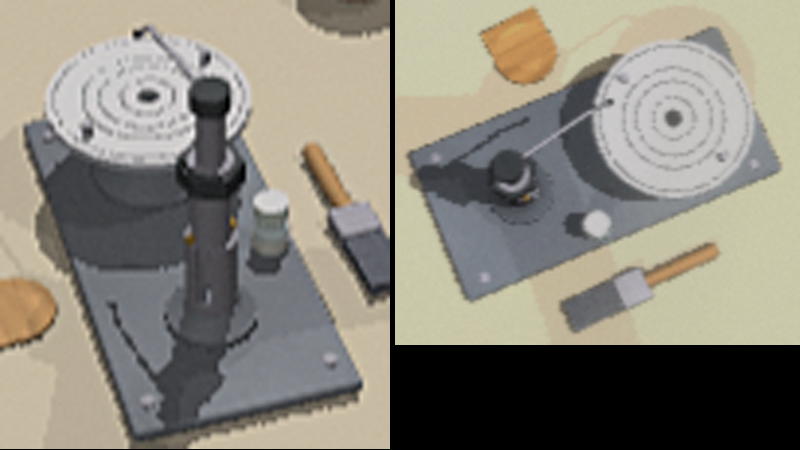

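```bash
cat >> h.py <<'E'
S=lambda u,v:(215+u/3.9,165+v/3.9)
T=lambda u,v:(185+(u-395)/3,150+v/3)
def tri(c1,p,c2,q):
    o,d=ray(c1,*p);o2,e=ray(c2,*q);s=np.linalg.lstsq(np.c_[d,-e],o2-o,rcond=None)[0]
    return (o+s[0]*d+o2+s[1]*e)/2,np.linalg.norm(o+s[0]*d-o2-s[1]*e)
E
python3 - <<'E'
from h import *
s=cam('side');t=cam('top')
print('head',tri(s,S(209,85),t,T(507,162)))
for z in(257,267,277):print(z,atz(s,*S(209,85),z),atz(t,*T(507,162),z))
print('collar side',atz(s,*S(210,173),186))
w=atz(t,*T(673,118),110);print('wheel',w,atz(s,*S(148,96),110),tri(s,S(148,96),t,T(673,118)))
for n,a,b in(('p1',(88,131),(722,156)),('p2',(205,57),(622,76))):print(n,atz(s,*S(*a),120),atz(t,*T(*b),120))
print('ptip',tri(s,S(138,34),t,T(609,102)))
print('jar',atz(t,*T(597,222),70),atz(s,*S(271,200),70))
cs=[atz(t,*T(*p),15)[:2] for p in((412,155),(473,298),(778,168),(718,30))];print('plate',cs)
print(env.read_state()['time'])
E
```

```text
head (array([505.14811631,  76.36851876, 273.83319621]), np.float64(3.0897292923404738))
257 [505.39707979  55.56330691 257.        ] [508.95472631  77.38237943 257.        ]
267 [504.32665922  68.0921075  267.        ] [507.61906836  76.76910453 267.        ]
277 [503.25623864  80.62090809 277.        ] [506.28341041  76.15582962 277.        ]
collar side [503.15362934  80.89335052 186.        ]
wheel [ 576.14213441 -109.74639856  110.        ] [ 575.58734896 -108.65442942  110.        ] (array([ 576.005923  , -109.79958702,  109.11913409]), np.float64(0.5546111518976242))
p1 [622.113562   -43.28965178 120.        ] [ 528.2780442  -164.64885512  120.        ]
p2 [ 527.06785219 -157.53580736  120.        ] [625.98073127 -50.78150678 120.        ]
ptip (array([573.37006825, -32.63724048, 238.43842637]), np.float64(1.6760847303780633))
jar [459.15446055 -17.46309568  70.        ] [457.58539618 -18.99551759  70.        ]
plate [array([552.92243152, 209.96537729]), array([374.78590355, 135.93954647]), array([ 525.6810735 , -244.30696631]), array([ 703.04391196, -176.58441719])]
0.3
```

```bash
cat >> h.py <<'E'
from scipy.spatial.transform import Rotation as Ro
def rel(P,yaw=None):
    s=env.read_state();R=Ro.from_quat(s['tcp_rot']).as_matrix();y=np.degrees(np.arctan2(R[1,1],R[0,1]))
    print('t',s['time'],'pos',np.round(s['position'],1),'tip',np.round(np.array(s['position'])+190*R[:,2],1),'yaw',round(y,1),'F',np.round(s['force'],1),'M',np.round(s['wrist_torque'],2),'w',s['gripper_width'])
    for p in np.atleast_2d(P):print('d',np.round(R.T@(p-np.array(s['position'])),1), '' if yaw is None else -np.radians((yaw-y+90)%180-90))
E
python3 -c "
from h import *
rel([[505,77,530]],31.8)"
```

```text
t 0.3 pos [220.9 611.2 404.4] tip [220.9 611.1 214.4] yaw 70.1 F [-0.   0.1 -0.2] M [ 0.   -0.05  0.01] w 0.9978677062386652
d [-448.8 -405.9 -125.4] 0.668941267588081
```

{"api": "send_rows", "payload": {"commands": [[0,0,-0.04,0,0],[0,0,-0.08,0,0],[0,0,-0.11,0,0],[-0.03,-0.027,-0.125,0.05,0],[-0.06,-0.054,-0.125,0.1,0],[-0.09,-0.081,-0.125,0.15,0],[-0.12,-0.108,-0.125,0.2,0],[-0.15,-0.136,-0.125,0.25,0],[-0.18,-0.163,-0.125,0.3,0],[-0.21,-0.19,-0.125,0.35,0],[-0.24,-0.217,-0.125,0.4,0],[-0.27,-0.244,-0.125,0.45,0],[-0.3,-0.271,-0.125,0.5,0],[-0.33,-0.298,-0.125,0.55,0],[-0.36,-0.326,-0.125,0.6,0],[-0.39,-0.353,-0.125,0.669,0],[-0.42,-0.38,-0.125,0.669,0],[-0.44,-0.398,-0.125,0.669,0],[-0.449,-0.406,-0.125,0.669,0],[-0.449,-0.406,-0.125,0.669,0]]}}

```text
time: 1.97
position: [506.1, 73.5, 529.9]
tcp_rot: [0.489, 0.872, -0.0, 0.001]
force: [-1.5, -0.1, -0.2]
gripper_width: 0.004
gripper_force: 0.0
```

```bash
python3 - <<'E'
from h import *
rel([[505,77,467],[505,77,407]],31.8)
b=cv2.convertScaleAbs(cam('top')['img'][150:265,185:320],alpha=1.8);a=cam('side')['img'][115:280,215:315]
a=cv2.resize(a,None,fx=3.5,fy=3.5,interpolation=cv2.INTER_CUBIC);b=cv2.resize(b,None,fx=3,fy=3)
o=np.zeros((580,800,3),np.uint8);o[:a.shape[0],:a.shape[1]]=a;o[:345,395:]=b;cv2.imwrite('pics/c1.png',o)
E
```

```text
t 1.9667 pos [506.1  73.5 529.9] tip [506.2  73.3 339.9] yaw 31.4 F [-1.5 -0.1 -0.2] M [-0.02  0.02 -0.02] w 0.003869064941657959
d [ 3.6  0.9 62.9] -0.006167895113648605
d [  3.7   0.9 122.9] -0.006167895113648605
```

View pics/c1.png

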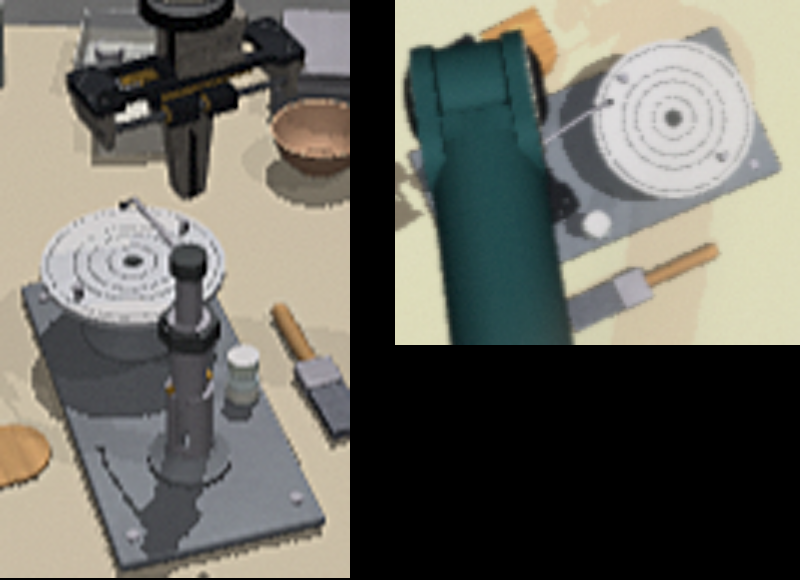

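The fingertips at (187,195) in the crop hang right above the head at (187,250). Going down.

{"api": "send_rows", "payload": {"commands": [[0,0,0.025,0,0],[0,0,0.045,0,0],[0,0,0.055,0,0],[0,0,0.055,0,0]]}}

```text
time: 2.4
position: [504.1, 78.4, 472.6]
tcp_rot: [0.485, 0.874, -0.001, -0.002]
force: [-1.3, -0.3, 0.2]
gripper_width: 0.005
gripper_force: 0.0
```

```bash
python3 -c "
from h import *
rel([[505,77,407]],31.8)"
```

```text
t 2.4 pos [504.1  78.4 472.6] tip [503.3  78.2 282.6] yaw 31.9 F [-1.3 -0.3  0.2] M [-0.05  0.05 -0.04] w 0.0045138981762142824
d [-1.8  0.3 65.6] 0.002602509992316775
```

{"api": "send_rows", "payload": {"commands": [[0,0,0.008,0,0],[0,0,0.016,0,0],[0,0,0.024,0,0],[0,0,0.032,0,0],[0,0,0.04,0,0],[0,0,0.048,0,0],[0,0,0.055,0,0],[0,0,0.06,0,0],[0,0,0.062,0,0],[0,0,0.064,0,0],[0,0,0.064,0,0]]}}

```text
time: 3.32
position: [505.0, 76.5, 410.1]
tcp_rot: [0.486, 0.874, -0.001, -0.0]
force: [0.6, -0.2, 1.6]
gripper_width: 0.005
gripper_force: 0.6
```

{"api": "send_rows", "payload": {"commands": [[0,0,0.002,0,0],[0,0,0.004,0,0],[0,0,0.005,0,0],[0,0,0.005,0,0]]}}

```text
time: 3.65
position: [505.1, 76.2, 407.1]
tcp_rot: [0.487, 0.874, -0.0, -0.0]
force: [-5.4, -0.6, 14.7]
gripper_width: 0.003
gripper_force: 7.4
```

{"api": "send_rows", "payload": {"commands": [[0,0,0.002,0,0],[0,0,0.002,0,0],[0,0,0.002,0,0]]}}

```text
time: 3.9
position: [505.1, 76.1, 406.6]
tcp_rot: [0.487, 0.874, 0.0, -0.0]
force: [-8.7, -0.6, 26.3]
gripper_width: 0.003
gripper_force: 13.1
```

```bash
python3 - <<'E'
from h import *
rel([[505,77,480]],31.8)
a=cam('side')['img'][115:280,215:315]
cv2.imwrite('pics/c2.png',cv2.resize(a,None,fx=3.5,fy=3.5,interpolation=cv2.INTER_CUBIC))
E
```

```text
t 3.9 pos [505.1  76.1 406.6] tip [505.1  76.3 216.6] yaw 31.8 F [-8.7 -0.6 26.3] M [-0.2   2.11  0.  ] w 0.0030807478141414123
d [  0.9   0.4 -73.4] -0.0005621763690508555
```

View pics/c2.png

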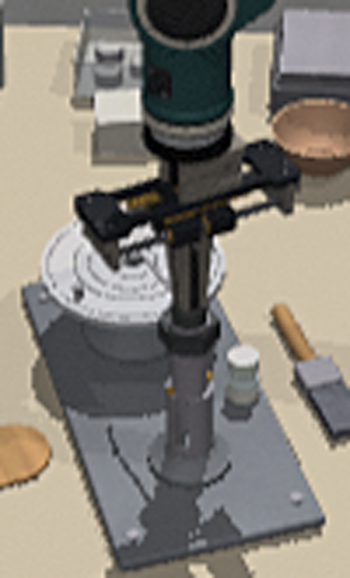

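{"api": "send_rows", "payload": {"commands": [[0,0,-0.02,0,1],[0,0,-0.04,0,1],[0,0,-0.04,0,1],[0,0,-0.04,0,1],[0,0,-0.04,0,1],[0,0,-0.04,0,1],[0,0,-0.04,0,1],[0,0,-0.04,0,1]]}}

```text
time: 4.62
position: [505.0, 76.8, 442.9]
tcp_rot: [0.486, 0.874, -0.001, -0.0]
force: [-0.4, -1.1, 0.1]
gripper_width: 0.56
gripper_force: 0.0
```

```bash
python3 -c "
from h import *
rel([[505,77,357]],31.8)"
```

```text
t 4.6167 pos [505.   76.8 442.9] tip [504.7  76.7 252.9] yaw 31.8 F [-0.4 -1.1  0.1] M [-0.03 -0.03 -0.01] w 0.560492404780044
d [ 0.2  0.2 85.9] -0.00012408774765951258
```

{"api": "send_rows", "payload": {"commands": [[0,0,0,0,1],[0,0,0,0,1],[0,0,0,0,1],[0,0,0,0,1],[0,0,0,0,1],[0,0,0,0,1],[0,0,0.02,0,1],[0,0,0.04,0,1],[0,0,0.06,0,1],[0,0,0.075,0,1],[0,0,0.085,0,1],[0,0,0.085,0,1],[0,0,0.085,0,1]]}}

```text
time: 5.7
position: [505.3, 76.8, 358.7]
tcp_rot: [0.486, 0.874, -0.0, -0.0]
force: [-0.1, -0.8, 0.3]
gripper_width: 0.998
gripper_force: 0.0
```

{"api": "send_rows", "payload": {"commands": [[0,0,0,0,0],[0,0,0,0,0],[0,0,0,0,0],[0,0,0,0,0],[0,0,0,0,0],[0,0,0,0,0],[0,0,0,0,0],[0,0,0,0,0],[0,0,0,0,0]], "squeeze": 12}}

```text
time: 6.45
position: [505.1, 76.7, 358.9]
tcp_rot: [0.486, 0.874, -0.0, -0.0]
force: [-1.3, -0.5, 2.2]
gripper_width: 0.544
gripper_force: 12.0
```

```bash
python3 -c "
from h import *
rel([[505,77,357]],31.8)"
```

```text
t 6.45 pos [505.1  76.7 358.9] tip [505.1  76.7 168.9] yaw 31.8 F [-1.3 -0.5  2.2] M [-0.16  0.34  0.06] w 0.5437089394622855
d [0.3 0.  1.9] -5.994525338402915e-06
```

{"api": "send_rows", "payload": {"commands": [[0,0,0,-0.07,0],[0,0,0,-0.14,0],[0,0,0,-0.21,0],[0,0,0,-0.28,0],[0,0,0,-0.35,0],[0,0,0,-0.42,0],[0,0,0,-0.49,0],[0,0,0,-0.56,0],[0,0,0,-0.63,0],[0,0,0,-0.7,0],[0,0,0,-0.75,0],[0,0,0,-0.79,0],[0,0,0,-0.82,0],[0,0,0,-0.84,0],[0,0,0,-0.84,0]], "squeeze": 15}}

```text
time: 7.7
position: [504.8, 76.1, 358.7]
tcp_rot: [0.088, 0.996, -0.0, -0.001]
force: [-3.2, -3.8, 5.9]
gripper_width: 0.543
gripper_force: 14.9
```

```bash
python3 -c "
from h import *
rel([[505,77,357]],81.1)"
```

```text
t 7.7 pos [504.8  76.1 358.7] tip [504.5  75.9 168.7] yaw 79.9 F [-3.2 -3.8  5.9] M [-0.55  0.82  0.03] w 0.5433978564563232
d [-0.   1.   1.7] -0.020587449676887595
```

Nudge on until the stop is felt.

{"api": "send_rows", "payload": {"commands": [[0,0,0,-0.03,0],[0,0,0,-0.05,0],[0,0,0,-0.06,0],[0,0,0,-0.06,0]]}}

```text
time: 8.03
position: [504.9, 76.0, 358.6]
tcp_rot: [0.059, 0.998, -0.0, -0.001]
force: [-4.1, -3.5, 4.9]
gripper_width: 0.546
gripper_force: 15.3
```

```bash
python3 -c "
from h import *
rel([[505,77,357]],81.1)"
```

```text
t 8.0333 pos [504.9  76.  358.6] tip [504.7  75.9 168.6] yaw 83.2 F [-4.1 -3.5  4.9] M [-0.82  0.9  -0.82] w 0.5464418994484919
d [0.1 1.  1.6] 0.03710234983369695
```

The moment about z is up to -0.8 N m, so the collar is on its stop. Release, rise and close.

{"api": "send_rows", "payload": {"commands": [[0,0,0,0.03,0],[0,0,0,0.03,1],[0,0,0,0.03,1],[0,0,0,0.03,1],[0,0,0,0.03,1],[0,0,0,0.03,1],[0,0,0,0.03,1],[0,0,-0.02,0.03,1],[0,0,-0.05,0.03,1],[0,0,-0.08,0.03,0.5],[0,0,-0.09,0.03,0],[0,0,-0.09,0.03,0],[0,0,-0.09,0.03,0],[0,0,-0.09,0.03,0],[0,0,-0.09,0.03,0],[0,0,-0.09,0.03,0],[0,0,-0.09,0.03,0],[0,0,-0.09,0.03,0],[0,0,-0.09,0.03,0],[0,0,-0.09,0.03,0]]}}

```text
time: 9.7
position: [505.2, 76.8, 448.5]
tcp_rot: [0.073, 0.997, -0.0, -0.0]
force: [0.2, 0.8, -0.4]
gripper_width: 0.226
gripper_force: 0.0
```

```bash
python3 - <<'E'
from h import *
rel([[505,77,407],[505,77,347]],81.1)
a=cam('side')['img'][115:280,215:315]
cv2.imwrite('pics/c3.png',cv2.resize(a,None,fx=3.5,fy=3.5,interpolation=cv2.INTER_CUBIC))
E
```

```text
t 9.7 pos [505.2  76.8 448.5] tip [505.2  76.8 258.5] yaw 81.6 F [ 0.2  0.8 -0.4] M [ 0.01 -0.03 -0.03] w 0.22607660361367726
d [ 0.2  0.1 41.5] 0.009441643569594853
d [2.000e-01 1.000e-01 1.015e+02] 0.009441643569594853
```

View pics/c3.png

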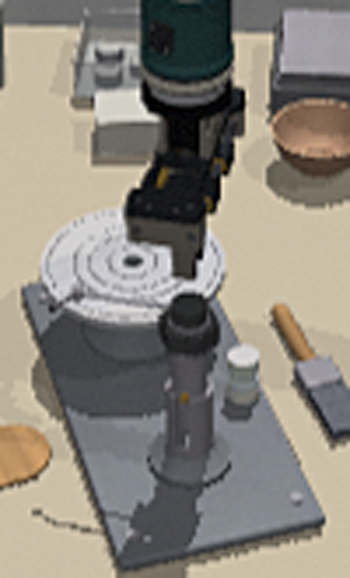

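The head now sits on the collar at (188,315), and the pointer has swung off to the left with its tip near (60,305). Pressing down.

{"api": "send_rows", "payload": {"commands": [[0,0,0,0,0],[0,0,0,0,0],[0,0,0.015,0,0],[0,0,0.028,0,0],[0,0,0.036,0,0],[0,0,0.042,0,0],[0,0,0.05,0,0],[0,0,0.055,0,0],[0,0,0.055,0,0]]}}

```text
time: 10.5
position: [505.1, 76.8, 393.4]
tcp_rot: [0.073, 0.997, -0.0, -0.0]
force: [-0.9, -0.3, -0.5]
gripper_width: 0.006
gripper_force: 0.0
```

{"api": "send_rows", "payload": {"commands": [[0,0,0.007,0,0],[0,0,0.014,0,0],[0,0,0.021,0,0],[0,0,0.028,0,0],[0,0,0.035,0,0],[0,0,0.041,0,0],[0,0,0.045,0,0],[0,0,0.048,0,0],[0,0,0.05,0,0],[0,0,0.05,0,0],[0,0,0.05,0,0]]}}

```text
time: 11.42
position: [505.7, 76.7, 347.0]
tcp_rot: [0.073, 0.997, 0.001, 0.001]
force: [-9.3, -1.9, 25.7]
gripper_width: 0.005
gripper_force: 12.6
```

{"api": "send_rows", "payload": {"commands": [[0,0,-0.03,0,0],[0,0,-0.06,0,0],[0,0,-0.09,0,0],[0,0,-0.09,0,0]]}}

```text
time: 11.75
position: [506.9, 76.8, 439.6]
tcp_rot: [0.073, 0.997, 0.002, 0.005]
force: [1.7, 0.1, 0.8]
gripper_width: 0.003
gripper_force: 0.0
```

```bash
python3 - <<'E'
from h import *
s=cam('side')
for sg in(1,-1):
    p=np.array([576-sg*48,-109.6-sg*57.5,122]);print(p,(proj(s,p)-[215,115])*3.5)
rel([[490,-135,345],[490,-135,304],[528,-167,304],[560,-194,304]])
a=s['img'][115:280,215:315]
cv2.imwrite('pics/c4.png',cv2.resize(a,None,fx=3.5,fy=3.5,interpolation=cv2.INTER_CUBIC))
E
```

```text
[ 528.  -167.1  122. ] [[183.80187115 218.9870297 ]]
[624.  -52.1 122. ] [[ 78.12584188 285.2596256 ]]
t 11.8 pos [506.2  76.9 437. ] tip [507.6  77.3 247. ] yaw 81.6 F [ 1.4  0.5 -1. ] M [ 0.01  0.03 -0.02] w 0.00404040635668046
d [ -14.2 -212.3   91.4] 
d [ -13.9 -212.4  132.4] 
d [ -56.1 -238.5  132.6] 
d [ -91.7 -260.6  132.7]
```

View pics/c4.png

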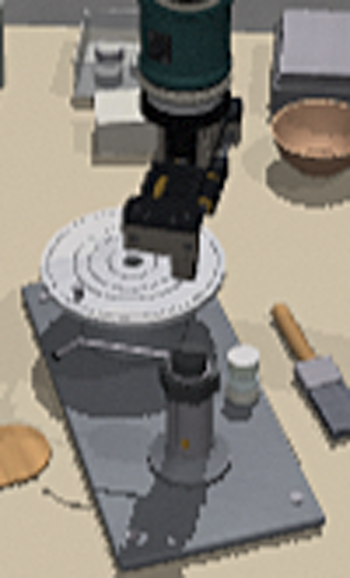

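The gauge is folded, with the head at (188,362), and the pin at (78,293) is where I predicted. Moving to the wheel now, turning so the flat of the finger faces the push direction.

{"api": "send_rows", "payload": {"commands": [[-0.003,-0.03,0,0.08,0],[-0.006,-0.06,0,0.16,0],[-0.009,-0.09,0,0.24,0],[-0.012,-0.12,0,0.32,0],[-0.015,-0.15,0.02,0.4,0],[-0.018,-0.18,0.05,0.48,0],[-0.02,-0.205,0.08,0.55,0],[-0.02,-0.215,0.1,0.55,0],[-0.02,-0.215,0.11,0.55,0],[-0.02,-0.215,0.11,0.55,0],[-0.02,-0.215,0.11,0.55,0]]}}

```text
time: 12.72
position: [494.1, -137.8, 323.4]
tcp_rot: [0.34, 0.94, 0.0, -0.001]
force: [0.3, -0.1, 0.1]
gripper_width: 0.008
gripper_force: 0.0
```

```bash
python3 - <<'E'
from h import *
s=cam('side')
rel([[497,-141,304.5],[528,-167,304.5]],50)
a=s['img'][150:235,215:315]
cv2.imwrite('pics/c5.png',cv2.resize(a,None,fx=6,fy=6,interpolation=cv2.INTER_CUBIC))
E
```

```text
t 12.7667 pos [ 494.4 -137.7  324.3] tip [ 494.6 -137.6  134.3] yaw 50.2 F [0.2 0.2 0.6] M [-0.03 -0.04  0.  ] w 0.005816798393569536
d [-4.1 -0.9 19.8] 0.0043085377911505065
d [-44.6  -1.1  19.8] 0.0043085377911505065
```

View pics/c5.png

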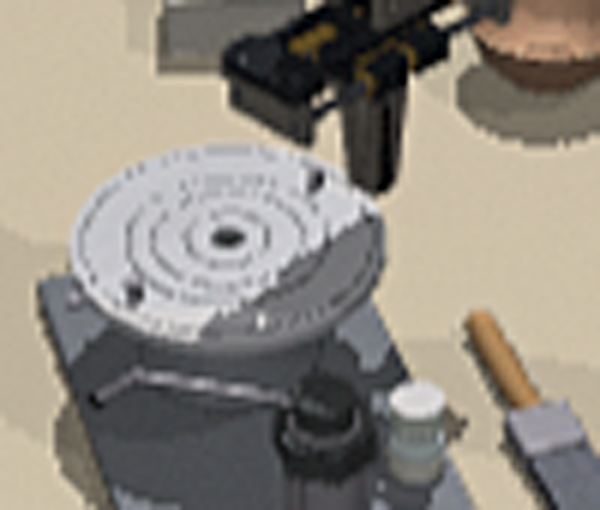

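The pin is at (315,180) and the closed fingertips are just behind it at (382,185). Lower, sweep and lift.

{"api": "send_rows", "payload": {"commands": [[0,0,0.012,0,0],[0,0,0.0185,0,0],[0,0,0.0185,0,0],[0,0,0.0185,0,0],[-0.012,0,0.0185,0,0],[-0.035,0,0.0185,0,0],[-0.06,0,0.0185,0,0],[-0.07,0,0.01,0,0],[-0.07,0,-0.03,0,0],[-0.07,0,-0.07,0,0],[-0.07,0,-0.1,0,0],[-0.07,0,-0.1,0,0],[-0.07,0,-0.1,0,0],[-0.07,0,-0.1,0,0],[-0.07,0,-0.1,0,0],[-0.07,0,-0.1,0,0]]}}

```text
time: 14.1
position: [547.2, -183.3, 422.4]
tcp_rot: [0.341, 0.94, -0.0, -0.001]
force: [-0.3, 0.5, -1.4]
gripper_width: 0.005
gripper_force: 0.0
```

```bash
python3 - <<'E'
from h import *
f=[]
for i in range(3):
    a=cam('side')['img'][165:225,215:285];f.append(cv2.resize(a,None,fx=3.7,fy=3.7,interpolation=cv2.INTER_CUBIC))
cv2.imwrite('pics/c6.png',np.hstack(f));rel([[500,-150,304]])
E
```

```text
t 14.25 pos [ 547.4 -183.6  422.8] tip [ 547.1 -183.6  232.8] yaw 50.1 F [-0.5  0.8 -0.2] M [0.   0.03 0.07] w 0.006359283214826931
d [ 57.7  -4.5 118.9]
```

View pics/c6.png

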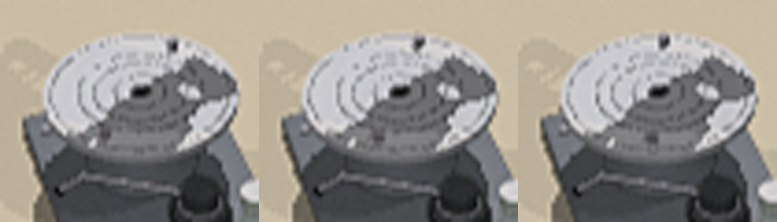

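Between frames 0.05 s apart the far pin moves left, from 173 to 159 to 146, so the wheel is coasting at over 3 rad/s with the tool clear. I'll hold a moment, then hand in.

{"api": "send_rows", "payload": {"commands": [[0,0,0,0,0],[0,0,0,0,0],[0,0,0,0,0],[0,0,0,0,0],[0,0,0,0,0],[0,0,0,0,0],[0,0,0,0,0],[0,0,0,0,0]]}}

```text
time: 14.92
position: [547.5, -183.7, 423.7]
tcp_rot: [0.341, 0.94, 0.0, 0.0]
force: [-0.4, -0.3, 0.1]
gripper_width: 0.006
gripper_force: 0.0
```

```bash
python3 -c "
from station import env
print(env.close_job())"
```

```text
the job is handed in; nothing more can be done
None
```

I handed the job in at about 15 s with both tubes home, the collar turned to its stop and the wheel coasting freely at over 3 rad/s; the hand-in returned no verdict.

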